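# Fit the missing control knob and hold it pressed

## Task

One of the two shafts of the mixer console is blanked off with a black cap; pick up the loose knob whose colour matches the panel round the other, open shaft, turn it so that its pointer stands over the shaft's flat, and push it fully home onto the shaft. Then keep pressing it down to the bottom of its spring travel and finish like that, still holding and pressing the knob: do not let go. Leave the other knob, the cup, the jar and the tape roll where they are.

Things in the scene. Friction and masses are not known exactly. Their poses are not given: they have to be found in the camera images.
- console: fixed grey mixer console, 130 x 180 mm (x, y), top 62 mm above the bench; origin under its centre. Its left half (+y) has a blue square panel with the blue shaft at x 0, y +48 mm; its right half (-y) a yellow panel with the yellow shaft at x 0, y -48 mm
- blanking_cap: fixed black blanking cap, 60 mm flange, 40 mm body, 38 mm high, red cross on top, on the console over one of the two shafts; origin under its centre, 62 mm above the bench. The other shaft is the open one (a steel bezel ring, 60 mm, 2.5 high, lies round it)
- blue_knob: loose upright blue knob, some 80 g: hub 44 mm dia, 18 high; on it a grip bar 40 long (knob x), 14 thick (y), 18 to 42 mm above the underside; pinch it across its 14 mm. White pointer line on the bar's top and end: the knob's -x end. Underside: D-bore 16 deep, 17.4 dia, key flat 2.7 mm off the axis on the pointer (-x) side (0.7 mm play round the shaft). Origin: centre of underside, z up
- yellow_knob: loose upright yellow knob, some 80 g: hub 44 mm dia, 18 high; on it a grip bar 40 long (knob x), 14 thick (y), 18 to 42 mm above the underside; pinch it across its 14 mm. Black pointer line on the bar's top and end: the knob's -x end. Underside: D-bore 16 deep, 17.4 dia, key flat 2.7 mm off the axis on the pointer (-x) side (0.7 mm play round the shaft). Origin: centre of underside, z up
- blue_seat (a point): blue shaft (left, +y): top centre of the 30 mm washer on which the knob must rest, 71 mm above bench unpressed. Brass D-shaft 14 tall above it, 16 dia, flat 2 mm off axis, tip chamfered 2. Flat and red index line lie on this frame's -x side (towards robot +-50 deg): the knob fits only with its x along this x. z up. Turns stiffly (0.08 N m, 46 deg either way), sinks when pressed
- yellow_seat (a point): yellow shaft (right, -y): top centre of the 30 mm washer on which the knob must rest, 71 mm above bench unpressed. Brass D-shaft 14 tall above it, 16 dia, flat 2 mm off axis, tip chamfered 2. Flat and red index line lie on this frame's -x side (towards robot +-50 deg): the knob fits only with its x along this x. z up. Turns stiffly (0.08 N m, 46 deg either way), sinks when pressed
- blue_press (a joint): how far the blue shaft is pressed down against its spring, m: 0 up, 0.005 at the stop; takes about 4 N to start and 10 N at the stop; springs back when released
- yellow_press (a joint): how far the yellow shaft is pressed down against its spring, m: 0 up, 0.005 at the stop; takes about 4 N to start and 10 N at the stop; springs back when released
- mixing_cup: lime green open plastic mixing cup, 97 mm diameter, 100 mm high, origin under its centre; bystander
- red_jar: small red-brown sample jar with black lid, 49 mm diameter, 56 mm high, origin under its centre; bystander
- tape: roll of masking tape lying flat, 86 mm diameter, 24 mm high, origin under its centre; bystander

How it is judged:
On the way:
1. the knob of the open shaft's colour is lifted clear of the bench (((y of blanking_cap in the frame of console below 0 m and height (world z) of blue_knob above 0.03 m) or (y of blanking_cap in the frame of console above 0 m and height (world z) of yellow_knob above 0.03 m))), for 0.2 s.
At the end, for the whole second after the job is handed in: the knob that matches the open shaft sits fully on it (underside within 2 mm of the washer, within 3 mm of the axis, key flats matching within 0.35 rad, level within 0.1 rad), is pressed down by at least 3.5 of the 5 mm of spring travel with at least 3 N on the shaft, and the fingers still hold it (((y of blanking_cap in the frame of console below 0 m and z of blue_knob in the frame of blue_seat between -0.003 and 0.002 m and horizontal distance between blue_knob and blue_seat below 0.003 m and angle between the x axis of blue_knob and the x axis of blue_seat, either way round below 0.35 rad and angle between the z axis of blue_knob and the z axis of blue_seat, either way round below 0.1 rad and value of joint blue_press above 0.0035 m and contact force between the fingers and blue_knob above 2 N and contact force between blue_knob and console above 3 N and linear speed of blue_knob below 0.02 m/s) or (y of blanking_cap in the frame of console above 0 m and z of yellow_knob in the frame of yellow_seat between -0.003 and 0.002 m and horizontal distance between yellow_knob and yellow_seat below 0.003 m and angle between the x axis of yellow_knob and the x axis of yellow_seat, either way round below 0.35 rad and angle between the z axis of yellow_knob and the z axis of yellow_seat, either way round below 0.1 rad and value of joint yellow_press above 0.0035 m and contact force between the fingers and yellow_knob above 2 N and contact force between yellow_knob and console above 3 N and linear speed of yellow_knob below 0.02 m/s))); the arm keeps its last pose, push and grip.
It fails at once if the knob of the blanked-off channel is moved more than 20 mm ((y of blanking_cap in the frame of console below 0 m and distance of yellow_knob from where it was at the start of the episode above 0.02 m) or (y of blanking_cap in the frame of console above 0 m and distance of blue_knob from where it was at the start of the episode above 0.02 m)).
It fails at once if the cup, the jar or the tape roll is moved more than 30 mm (distance of any of mixing_cup, red_jar, tape from where it was at the start of the episode above 0.03 m).
It also fails if it takes over 35 s, if anything falls off the work surface, if the arm or the gripper's body presses on something with over 40 N, if the wrist force passes 120 N, or if a joint passes its speed limit or range.

## Robot

A 6-joint arm with a two-finger parallel gripper is mounted at the origin on a cart in front of the work surface, level with it; the furniture and walls round the work are solid. World frame = base frame: x ahead of the robot, y to its left, z up, the work surface at z = 0. Lengths are in m, angles in rad, forces in N, time in s.
With the tool pointing down it reaches from about 0.25 to 0.775 m from the base axis. Payload 4 kg.
Tool frame: the origin (TCP) lies at the very end of the fingers, on their centre line; the grasp point (between the pads) lies 19 mm behind it (robot.tcp_to_grasp is the distance from the TCP to the grasp point, in m); z points along the fingers, y is the line along which they close (so a half turn about z gives the same grasp; the last joint's range is limited). The gripper opens to 94 mm and grips with 3 to 60 N. Pads are 16 mm wide; open, the fingers measure 119 mm over their backs; the gripper's body (75 mm by 177 mm) begins 78 mm behind the grasp point.
Start: joints at [1.009, 0.087, 1.371, -0, 1.684, -0.103], TCP at [0.244, 0.493, 0.206] pointing down, gripper open.
Joint ranges: [-3.1, 3.1], [-0.76, 2.03], [0.27, 2.55], [-1.08, 4.22], [0.17, 2.65], [-2.57, 2.57]. Speed limits (rad/s): [2.79, 2.79, 3.14, 3.14, 3.14, 3.14].

## Interface

Orientations are given as [roll, pitch, yaw] about the fixed x, y, z axes, in that order (R = Rz(yaw) Ry(pitch) Rx(roll)).
In Python, from bench import robot, eyes, job, get_obs gives the robot as it stands (robot), with the cameras (eyes), the job (job) and the readings as plain functions.
- The arm moves only by the tool drive_effector, called after ">>>" by a JSON object that holds its "method" and its "body". Schema: {"type":"object","properties":{"segments":{"type":"array","items":{"type":"number"},"minItems":5,"maxItems":100},"only":{"type":"string"},"quiet":{"type":"boolean"},"lines":{"type":"string"}},"required":["segments"],"additionalProperties":false}. segments is one flat list of numbers that holds 1 to 20 rows one after another, with no inner brackets; each row has 5 numbers: the finger opening in m, then dx, dy, dz in m, then a turn about the tool's z in rad; each row shifts and turns the commanded pose from where the row before left it, along the tool's axes as they then stand; what a row does not reach is not made up. A row lasts 1/12 s, in which the tool goes at most 0.0417 m and 0.125 rad, less where a joint would pass 70% of its speed; a pose out of reach is approached as far as the arm can. The fingers move at their own pace and stop on an object; the grip force is fixed at half the most. Time passes only in rows, so rows that do not move let the fingers close. The tool returns the time, the measured TCP pose, the force, the opening and the grip force at its end. only (a regular expression) keeps the lines of the reply that match it, lines (a string "A,B") keeps lines A to B, and quiet returns only ok. Input that does not fit is refused with a message, and nothing moves.
- get_obs(): the state, without advancing time (a new reading comes with each control period).
- eyes.snapshot(name): name is "scene" or "top" or "wrist"; returns a dict with "color" (420x560x3 uint8, blue, green, red), "fx", "fy", "cx", "cy" (pixels), "extrinsics" (4x4, takes a point from world to camera coordinates). Camera axes: x right, y down, z forward; pixel columns grow to the right and rows downward; lengths in m; the calibration is good to about 2 mm. A picture is of the moment at which its call begins. There is no depth.
- job.close_job(): hands the job in; it is judged then, once.
The state is a dict: "time": time; "joint_positions": joint angles; "qvel": joint speeds; "joint_torque": joint torques, N m; "tool_pos": TCP position; "ee_rot": TCP orientation; "wrist_force": force on the tool from outside, world axes, zero at the start; "wrist_torque": the same for the moment, N m; "width": finger opening in m; "finger_force": force on a finger pad.
Only numpy, scipy, OpenCV 4.12 (cv2) and the standard library are available. Lean on these libraries where they do the work, as an engineer would, in place of code of your own. Each camera call takes 0.05 s, during which the arm holds its last target. There are 200 camera calls.

## Working session

There is one attempt and no reset: what is moved stays moved. The work goes in short steps, Python scripts to look and compute and a tool call to move; the robot and the scene stay as the last step left them, time stands still between calls to the robot, and variables do not carry over. Pictures are saved under pics/ and viewed, at most 10 in all, crops included, and the job is handed in when it is done.

```bash
ls; mkdir -p pics
```

Run:
```python
from bench import robot, eyes, job, get_obs
import cv2,pickle
d={}
for n in("scene","top","wrist"):
    s=eyes.snapshot(n);d[n]=s;cv2.imwrite(f"pics/{n}0.png",s["color"])
    print(n,s["fx"],s["cx"],s["cy"],s["extrinsics"].round(3).tolist())
pickle.dump(d,open("s0.pkl","wb"))
o=get_obs();print({k:o[k] for k in("time","tool_pos","ee_rot","width","wrist_force")})
```

```text
bench.py
pics
scene 543.280053686512 281.39715364518014 216.80313272766028 [[-0.907, -0.421, 0.026, 0.583], [-0.203, 0.382, -0.902, 0.087], [0.37, -0.823, -0.431, 1.237], [0.0, 0.0, 0.0, 1.0]]
top 420.11492688058854 280.7358811270724 207.72674061888094 [[-0.001, -1.0, -0.001, 0.198], [-0.993, 0.001, -0.116, 0.551], [0.116, 0.001, -0.993, 0.908], [0.0, 0.0, 0.0, 1.0]]
wrist 317.78900520968347 275.2905055895312 212.28177377145408 [[0.442, 0.897, -0.001, -0.55], [0.871, -0.429, 0.239, -0.025], [0.214, -0.106, -0.971, 0.389], [0.0, 0.0, 0.0, 1.0]]
{'time': 0.15, 'tool_pos': array([0.24337604, 0.49276169, 0.20460185]), 'ee_rot': array([-3.13992569e+00, -1.58839019e-04,  2.68281260e+00]), 'width': 0.09366671046909678, 'wrist_force': array([ 0.03526947, -0.01218094,  0.55987518])}
```

View pics/top0.png

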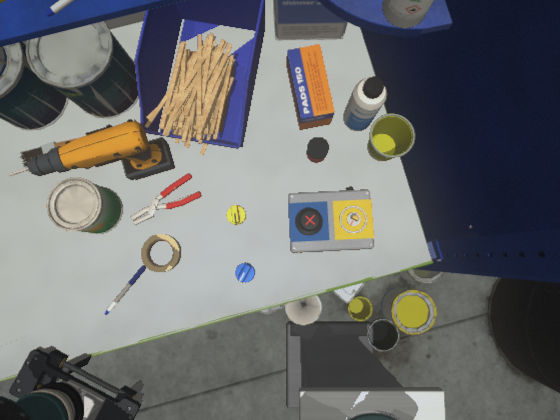

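View pics/scene0.png

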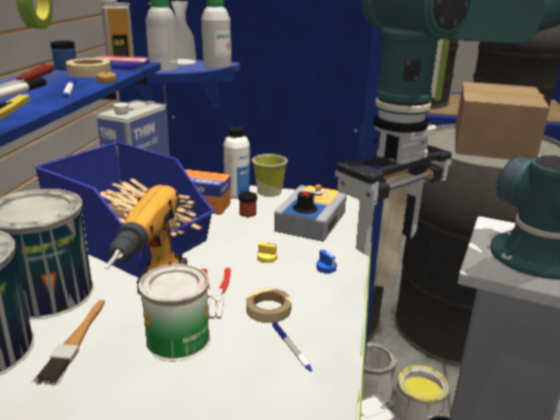

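The cap (red cross, top view about 310,221) covers the blue shaft, so the yellow shaft (354,219) is the open one. The yellow knob is at (236,214) in the top view and (267,251) in the scene view. I'll enlarge both.

Run:
```python
import pickle,cv2,numpy as np
d=pickle.load(open("s0.pkl","rb"))
def c(n,u,v,w,h,k): return cv2.resize(d[n]["color"][v:v+h,u:u+w],None,fx=k,fy=k,interpolation=cv2.INTER_CUBIC)
a=np.hstack([c("top",216,194,40,30,10),c("top",334,204,40,30,10)])
b=np.hstack([c("scene",247,236,40,30,10),c("scene",290,175,60,45,20/3)])
cv2.imwrite("pics/crop0.png",np.vstack([a,b]))
```

```text
(no output)
```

View pics/crop0.png

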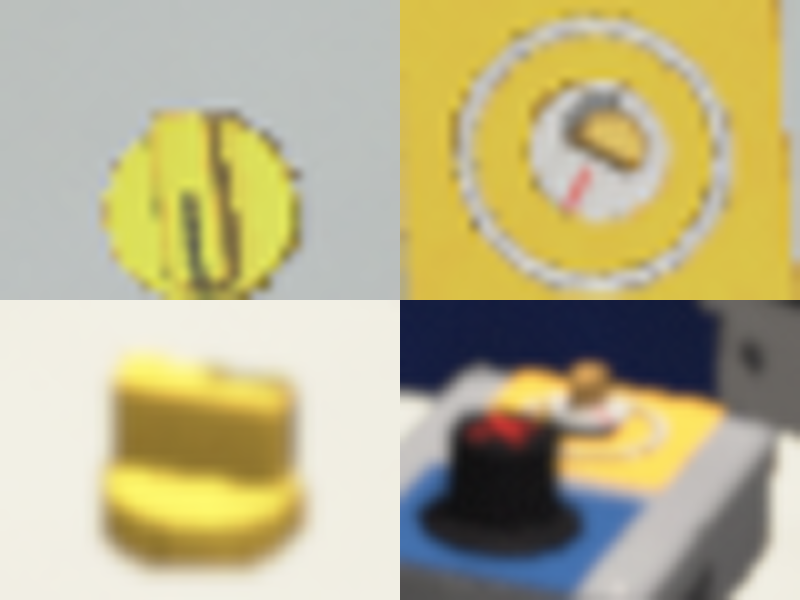

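Create h.py:
```python
import numpy as np
from scipy.spatial.transform import Rotation as R
def ray(s,p):
    E=s["extrinsics"];r=E[:3,:3].T
    d=r@[(p[0]-s["cx"])/s["fx"],(p[1]-s["cy"])/s["fy"],1];return -r@E[:3,3],d/np.linalg.norm(d)
def tri(*obs):
    A=0;b=0
    for s,p in obs:
        o,d=ray(s,p);M=np.eye(3)-np.outer(d,d);A=A+M;b=b+M@o
    x=np.linalg.solve(A,b)
    return x,[np.linalg.norm((np.eye(3)-np.outer(*[ray(s,p)[1]]*2))@(x-ray(s,p)[0])) for s,p in obs]
def atz(s,p,z):
    o,d=ray(s,p);return o+d*(z-o[2])/d[2]
def proj(s,x):
    c=s["extrinsics"]@np.append(x,1);return s["fx"]*c[0]/c[2]+s["cx"],s["fy"]*c[1]/c[2]+s["cy"]
```

Run:
```python
import pickle
from h import *
from bench import robot, eyes, job, get_obs
d=pickle.load(open("s0.pkl","rb"));t,s=d["top"],d["scene"]
print("knob",tri((t,(234.5,214.2)),(s,(267.5,243.2))))
print("washer",tri((t,(353.8,219)),(s,(318.2,191.8))))
print("knob z",atz(t,(234.5,214.2),.042),"washer",atz(t,(353.8,219),.071))
o=get_obs();Rt=R.from_euler("xyz",o["ee_rot"]).as_matrix();print(Rt.round(3))
for g in ([0.37,0.10,0.2],):
    print(Rt.T@(np.array(g)-o["tool_pos"]))
w=d["wrist"];E=w["extrinsics"];print("cam in tool",Rt.T@(-E[:3,:3].T@E[:3,3]-o["tool_pos"]),(Rt.T@E[:3,:3].T).round(3))
```

```text
knob (array([0.53642771, 0.30079695, 0.03990407]), [np.float64(0.0008153979391414808), np.float64(0.0008153979391418126)])
washer (array([0.52284732, 0.04130637, 0.06614799]), [np.float64(0.00038796351915857834), np.float64(0.0003879635191586268)])
knob z [0.5354541  0.30025367 0.042     ] washer [0.52204841 0.04202159 0.071     ]
[[-0.897  0.443 -0.001]
 [ 0.443  0.897 -0.001]
 [ 0.    -0.002 -1.   ]]
[-0.28746727 -0.29606354  0.00504972]
cam in tool [ 6.94874461e-02 -1.36861611e-04 -1.78398157e-01] [[ 0.001 -0.971 -0.239]
 [ 1.     0.     0.001]
 [-0.001 -0.239  0.971]]
```

>>> {"method": "drive_effector", "body": {"segments": [0.09,-0.0345,-0.0043,0.0075,0,0.09,-0.0345,-0.0043,0.0075,0,0.09,-0.0345,-0.0043,0.0075,0,0.09,-0.0345,-0.0043,0.0075,0,0.09,-0.0345,-0.0043,0.0075,0,0.09,-0.0345,-0.0043,0.0075,0,0.09,-0.0345,-0.0043,0.0075,0,0.09,-0.0345,-0.0043,0.0075,0,0.09,-0.0345,-0.0043,0.0075,0,0.09,-0.0345,-0.0043,0.0075,0,0.09,0,0,0,-0.106,0.09,0,0,0,-0.106,0.09,0,0,0,-0.106,0.09,0,0,0,-0.106,0.09,0,0,0,-0.106,0.09,0,0,0,0,0.09,0,0,0,0]}}

```text
time: 1.57
tool_pos: [0.5337, 0.3017, 0.1301]
ee_rot: [-3.141, -0.001, -3.073]
wrist_force: [-0.5, 0.6, -0.3]
width: 0.0902
finger_force: 0.0
```

Run:
```python
from bench import robot, eyes, job, get_obs
from h import *
import cv2,pickle
s=eyes.snapshot("wrist");pickle.dump(s,open("s1.pkl","wb"))
p=proj(s,[.536,.3005,.041]);print(p)
o=get_obs();print(o["tool_pos"],o["ee_rot"],o["joint_positions"].round(2))
u,v=int(p[0])-80,int(p[1])-60;print(u,v);u=max(u,0);v=max(v,0)
cv2.imwrite("pics/w1.png",cv2.resize(s["color"][v:v+120,u:u+160],None,fx=5,fy=5,interpolation=cv2.INTER_CUBIC))
```

```text
(np.float64(273.2168601579024), np.float64(218.6230942576612))
[0.5337129  0.30173507 0.1301474 ] [-3.14146423e+00 -5.47770895e-04 -3.07290573e+00] [ 0.42  0.25  1.33  0.    1.56 -1.22]
193 158
```

View pics/w1.png

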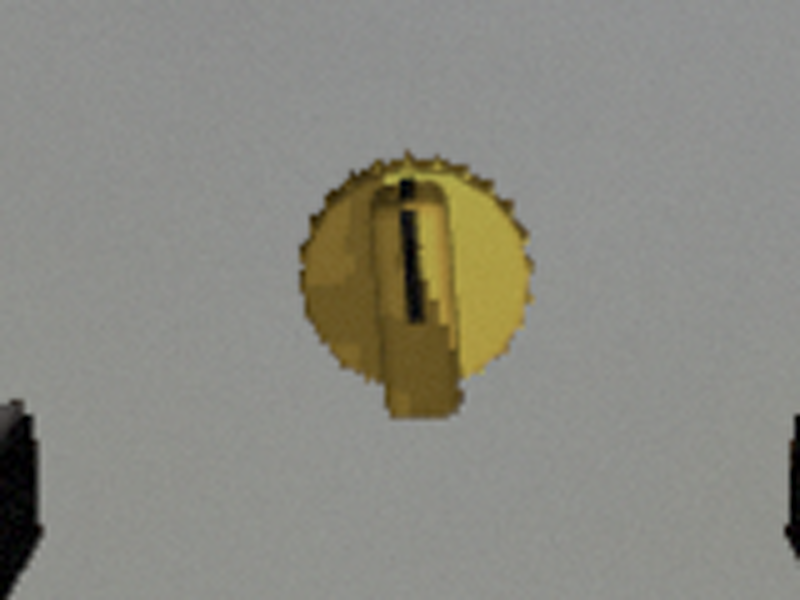

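The pointer end of the yellow bar is near crop (410,195) and the far end near (424,412), so the pointer faces the robot. I'll work out position, height and heading from that.

Run:
```python
import pickle
from h import *
from bench import robot, eyes, job, get_obs
d=pickle.load(open("s0.pkl","rb"));w=pickle.load(open("s1.pkl","rb"))
f=lambda x,y:(193+(x+.5)/5-.5,158+(y+.5)/5-.5)
a=[atz(w,f(*p),.042) for p in((372,190),(447,190),(387,416),(461,416))]
for q in a:print(q)
P=(a[0]+a[1])/2;Q=(a[2]+a[3])/2;c=(P+Q)/2;print("centre",c,"len",np.linalg.norm(Q-P),"yaw",np.arctan2(*(Q-P)[[1,0]]))
h=[atz(w,f(*p),.009) for p in((300,270),(531,270))];print("hub mid",(h[0]+h[1])/2)
print("tri",tri((d["top"],(234.5,214.2)),(d["scene"],(267.5,243.2)),(w,f(417,303))))
```

```text
[0.51581617 0.29382065 0.042     ]
[0.51493348 0.3065877  0.042     ]
[0.55616493 0.29902308 0.042     ]
[0.55526517 0.31207146 0.042     ]
centre [0.53554494 0.30287573 0.042     ] len 0.04069253527358418 yaw 0.13168424446299334
hub mid [0.53734588 0.30284409 0.009     ]
tri (array([0.53601702, 0.30178753, 0.04029299]), [np.float64(0.0013867490010341299), np.float64(0.000799506874799975), np.float64(0.0011812159227496293)])
```

>>> {"method": "drive_effector", "body": {"segments": [0.06,-0.002,0.001,0,-0.05,0.05,0,0,0.027,0,0.05,0,0,0.027,0,0.04,0,0,0.027,0,0.04,0,0,0.018,0,0.04,0,0,0.01,0,0.04,0,0,0,0,0,0,0,0,0,0,0,0,0,0,0,0,0,0,0,0,0,0,0,0,0,0,0,0,0,0,0,0,0,0]}}

```text
time: 2.7
tool_pos: [0.5366, 0.3033, 0.0229]
ee_rot: [3.141, 0.002, -3.02]
wrist_force: [-0.3, 0.8, 3.4]
width: 0.014
finger_force: 30.0
```

>>> {"method": "drive_effector", "body": {"segments": [0,0,0,-0.01,0,0,0,0,-0.02,0,0,0,0,-0.04,0,0,0,0,-0.04,0,0,0,0,-0.04,0,0,-0.0063,-0.035,0,0.1,0,-0.0063,-0.035,0,0.1,0,-0.0063,-0.035,0,0,0,-0.0063,-0.035,0,0,0,-0.0063,-0.035,0,0,0,-0.0063,-0.035,0,0,0,0,0,0,0,0,0,0,0,0,0,0,0,0,0]}}

```text
time: 3.87
tool_pos: [0.5673, 0.0928, 0.1717]
ee_rot: [3.141, -0.0, 3.062]
wrist_force: [-0.2, -0.7, -1.2]
width: 0.0133
finger_force: 30.0
```

Create shot.py:
```python
from bench import robot, eyes, job, get_obs
import pickle,sys
s=eyes.snapshot("wrist");o=get_obs();pickle.dump((s,o),open(sys.argv[1],"wb"));print(o["tool_pos"],o["ee_rot"])
```

```bash
python3 shot.py a.pkl
```

```text
[0.56722216 0.09340256 0.17163818] [ 3.14084463e+00 -1.87302575e-04  3.06353545e+00]
```

>>> {"method": "drive_effector", "body": {"segments": [0,-0.018,-0.025,0,0,0,-0.018,-0.025,0,0,0,0,0,0,0,0,0,0,0,0]}}

```text
time: 4.25
tool_pos: [0.5996, 0.0405, 0.1711]
ee_rot: [3.141, -0.001, 3.063]
wrist_force: [-0.1, 0.1, -0.7]
width: 0.0136
finger_force: 30.0
```

```bash
python3 shot.py b.pkl
```

Run:
```python
import pickle,cv2,numpy as np
from h import *
L=[]
for n in"ab":
    s,o=pickle.load(open(n+".pkl","rb"));p=proj(s,[.5225,.042,.071]);u,v=int(p[0])-33,int(p[1])-33
    u=max(u,0);v=max(v,0);print(n,p,u,v);c=s["color"][v:v+66,u:u+66]
    k=proj(s,o["tool_pos"]);print("tcp",k)
    L.append(cv2.resize(c,(396,396),interpolation=cv2.INTER_CUBIC))
cv2.imwrite("pics/sh.png",np.hstack(L))
```

```text
[0.59920774 0.04116969 0.17118876] [ 3.14067562e+00 -1.00002236e-03  3.06386896e+00]
a (np.float64(212.80170941692046), np.float64(167.83341899597883)) 179 134
tcp (np.float64(275.8242693997733), np.float64(253.34154798257066))
b (np.float64(269.4269073084906), np.float64(124.86419287565417)) 236 91
tcp (np.float64(275.93804698994774), np.float64(252.95893486157405))
```

View pics/sh.png

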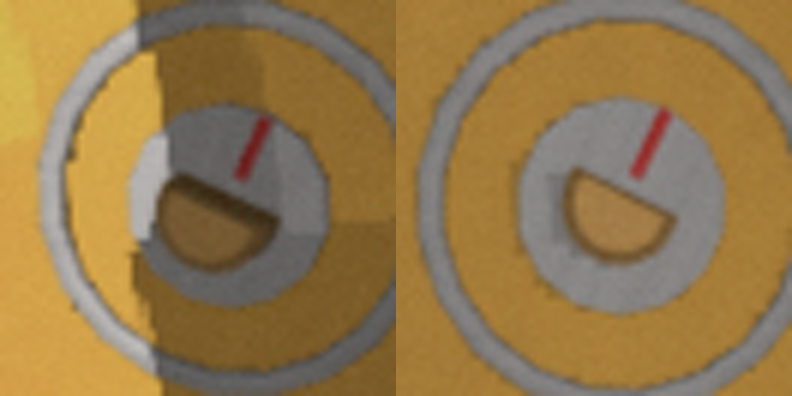

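Washer centre is at crop (229.5,204.5) in view a and (225.5,205) in view b. In view b the index line runs from (637,178) to (665,112).

Run:
```python
import pickle,cv2
from h import *
d=pickle.load(open("s0.pkl","rb"))
(a,oa),(b,ob)=[pickle.load(open(n+".pkl","rb")) for n in"ab"]
fa=lambda x,y:(179+(x+.5)/6-.5,134+(y+.5)/6-.5)
fb=lambda x,y:(236+(x+.5)/6-.5,91+(y+.5)/6-.5)
print(tri((a,fa(229.5,204.5)),(b,fb(225.5,205))))
print(tri((a,fa(229.5,204.5)),(b,fb(225.5,205)),(d["top"],(353.8,219)),(d["scene"],(318.2,191.8))))
print(atz(a,fa(229.5,204.5),.071),atz(b,fb(225.5,205),.071))
P=atz(b,fb(241,178),.071);Q=atz(b,fb(269,112),.071);v=P-Q;print("index yaw",np.arctan2(v[1],v[0]))
C=atz(b,fb(225.5,205),.071);v=C-Q;print("centre-index yaw",np.arctan2(v[1],v[0]))
P=atz(b,fb(181,168),.085);Q=atz(b,fb(281,220),.085);v=Q-P;print("flat",np.arctan2(v[1],v[0])-np.pi/2,P,Q)
P=atz(a,fa(177,176),.085);Q=atz(a,fa(278,222),.085);v=Q-P;print("flat a",np.arctan2(v[1],v[0])-np.pi/2)
u,v=225,185
cv2.imwrite("pics/held.png",cv2.resize(b["color"][v:v+90,u:u+100],None,fx=6,fy=6,interpolation=cv2.INTER_CUBIC))
```

```text
(array([0.52268775, 0.04520519, 0.06951943]), [np.float64(8.967604186897899e-05), np.float64(8.967604186904661e-05)])
(array([0.52254161, 0.04383166, 0.06747377]), [np.float64(0.0011005706866590312), np.float64(0.0013214791926310621), np.float64(0.0023963809875630175), np.float64(0.0003181464559546623)])
[0.52263309 0.04553189 0.071     ] [0.52265325 0.04516102 0.071     ]
index yaw -0.49323930534264027
centre-index yaw -0.5307696399203529
flat -0.5424061929229715 [0.51784391 0.03965743 0.085     ] [0.52556019 0.05246019 0.085     ]
flat a -0.5119570575170971
```

View pics/held.png

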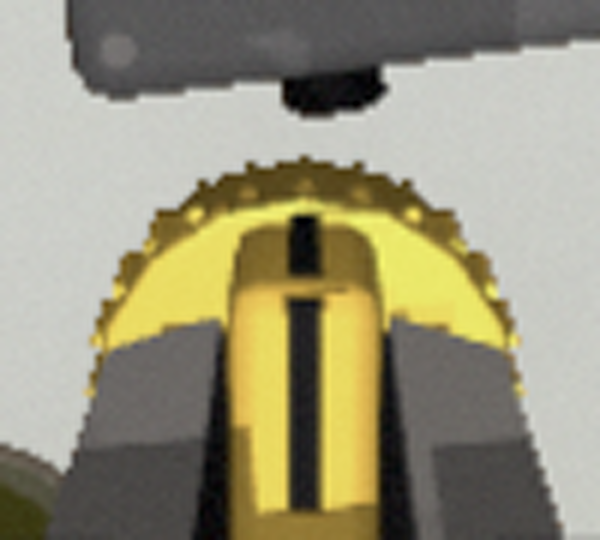

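Run:
```python
import pickle
from h import *
s,o=pickle.load(open("b.pkl","rb"));T=o["tool_pos"];Rt=R.from_euler("xyz",o["ee_rot"]).as_matrix()
f=lambda x,y:(225+(x+.5)/6-.5,185+(y+.5)/6-.5)
for n,p,dz,r in(("bar top front",(304,280),.0191,.02),("bar bottom front",(304,214),-.0049,.02),("hub top front",(304,200),-.0049,.022),("hub bottom front",(304,163),-.0229,.022)):
    q=Rt.T@(atz(s,f(*p),T[2]+dz)-T);print(n,(q-[r,0,0]).round(4))
print("expected",[(proj(s,T+Rt@np.array([.001+r,0,-dz]))) for dz,r in((.0191,.02),(-.0229,.022))])
```

```text
bar top front [-0.0005 -0.0004 -0.0191]
bar bottom front [-0.0011 -0.0004  0.0049]
hub top front [-0.0017 -0.0004  0.0049]
hub bottom front [-0.0023 -0.0004  0.0229]
expected [(np.float64(276.061266602991), np.float64(228.4953938320496)), (np.float64(275.8394080036496), np.float64(206.85714720432304))]
```

>>> {"method": "drive_effector", "body": {"segments": [0,0,0,0,0.1105,0,0,0,0,0.1105,0,0,0,0,0.1105,0,0,0,0,0.1105,0,0.0176,-0.0085,0,0,0,0.0176,-0.0085,0,0,0,0.0176,-0.0085,0,0,0,0.0176,-0.0085,0,0,0,0,0,0.0187,0,0,0,0,0.0187,0,0,0,0,0.0187,0,0,0,0,0,0,0,0,0,0,0,0,0,0,0,0]}}

```text
time: 5.47
tool_pos: [0.5218, 0.0464, 0.1166]
ee_rot: [3.141, 0.001, 2.622]
wrist_force: [0.7, 0.4, -0.4]
width: 0.0139
finger_force: 30.0
```

```bash
python3 shot.py c.pkl
```

Run:
```python
import pickle,cv2
s,o=pickle.load(open("c.pkl","rb"))
cv2.imwrite("pics/c.png",cv2.resize(s["color"][130:280,175:375],None,fx=4,fy=4,interpolation=cv2.INTER_CUBIC))
from bench import robot, eyes, job, get_obs
t=[get_obs()["tool_pos"].round(4).tolist()];print(t)
```

```text
[0.5222196  0.04611642 0.11708293] [3.14007073e+00 2.27090449e-03 2.62189489e+00]
[[0.5222, 0.0461, 0.1171]]
```

View pics/c.png

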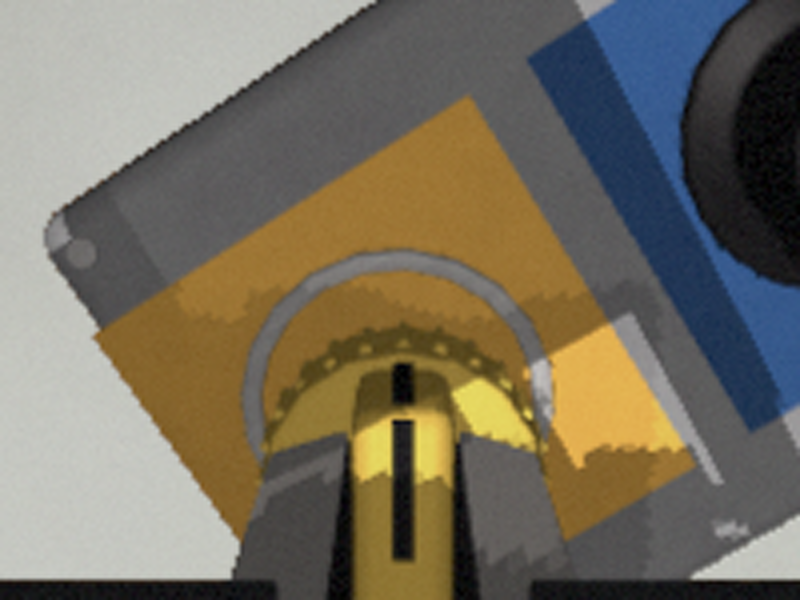

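The yellow bezel ring runs from column 243 to 553 in the crop with its top at (397,248), and the knob pointer is at column 403. I'll check the alignment against the ring.

Run:
```python
import pickle
from h import *
from scipy.optimize import least_squares
s,o=pickle.load(open("c.pkl","rb"));T=o["tool_pos"];Rt=R.from_euler("xyz",o["ee_rot"]).as_matrix()
f=lambda x,y:(175+(x+.5)/4-.5,130+(y+.5)/4-.5)
q=np.array([(Rt.T@(atz(s,f(*p),.0645)-T))[:2] for p in((243,392),(249,350),(274,300),(310,270),(350,252),(397,248),(440,254),(490,276),(525,312),(545,352),(553,392))])
r=least_squares(lambda c:np.hypot(*(q-c[:2]).T)-c[2],[0,0,.03]);print("ring in tool",r.x,r.fun.round(4))
for n,p,dz,rr in(("top",(403,411),.0191,.02),("barbot",(403,363),-.0049,.02),("hubbot",(403,332),-.0229,.022)):
    k=Rt.T@(atz(s,f(*p),T[2]+dz)-T);print(n,(k-[rr,0,0]).round(4))
```

```text
ring in tool [-0.00014381 -0.00097344  0.02939878] [-0.0003 -0.0001  0.0004  0.0002  0.0002 -0.0003 -0.0003  0.     -0.0001
 -0.      0.0002]
top [ 0.      0.0001 -0.0191]
barbot [-0.      0.0002  0.0049]
hubbot [-0.0017  0.0002  0.0229]
```

>>> {"method": "drive_effector", "body": {"segments": [0,0.0003,-0.001,0,0,0,0,0,0.005,0,0,0,0,0.003,0,0,0,0,0.002,0,0,0,0,0.002,0,0,0,0,0,0,0,0,0,0,0]}}

```text
time: 6.1
tool_pos: [0.5211, 0.0447, 0.1032]
ee_rot: [3.141, 0.001, 2.621]
wrist_force: [2.7, 0.9, -1.7]
width: 0.0138
finger_force: 30.0
```

>>> {"method": "drive_effector", "body": {"segments": [0,0,0,0.002,0,0,0,0,0.002,0,0,0,0,0.002,0,0,0,0,0,0,0,0,0,0,0]}}

```text
time: 6.52
tool_pos: [0.5212, 0.0448, 0.0973]
ee_rot: [3.141, 0.001, 2.621]
wrist_force: [2.3, -0.5, -1.8]
width: 0.0137
finger_force: 30.0
```

Sliding on freely. Next I'll seat and press.

>>> {"method": "drive_effector", "body": {"segments": [0,0,0,0.002,0,0,0,0,0.002,0,0,0,0,0,0,0,0,0,0,0]}}

```text
time: 6.85
tool_pos: [0.5212, 0.0448, 0.0939]
ee_rot: [3.141, 0.001, 2.621]
wrist_force: [3.9, 1.5, 0.0]
width: 0.0137
finger_force: 30.0
```

>>> {"method": "drive_effector", "body": {"segments": [0,0,0,0.002,0,0,0,0,0.001,0,0,0,0,0,0,0,0,0,0,0]}}

```text
time: 7.18
tool_pos: [0.5212, 0.0448, 0.0912]
ee_rot: [3.141, 0.001, 2.621]
wrist_force: [3.0, 1.4, 5.4]
width: 0.0137
finger_force: 30.0
```

>>> {"method": "drive_effector", "body": {"segments": [0,0,0,0.0015,0,0,0,0,0.001,0,0,0,0,0.0005,0,0,0,0,0,0,0,0,0,0,0,0,0,0,0,0]}}

```text
time: 7.68
tool_pos: [0.5212, 0.0447, 0.0888]
ee_rot: [3.141, 0.002, 2.621]
wrist_force: [3.4, 1.9, 7.8]
width: 0.0139
finger_force: 30.0
```

>>> {"method": "drive_effector", "body": {"segments": [0,0,0,0.001,0,0,0,0,0.0005,0,0,0,0,0,0,0,0,0,0,0,0,0,0,0,0,0,0,0,0,0]}}

```text
time: 8.18
tool_pos: [0.5213, 0.0448, 0.0887]
ee_rot: [3.14, 0.002, 2.621]
wrist_force: [0.1, 0.9, 12.2]
width: 0.0137
finger_force: 30.0
```

```bash
python3 shot.py e.pkl
```

Run:
```python
import pickle,cv2
s,o=pickle.load(open("e.pkl","rb"));print(o["wrist_force"],o["qvel"].round(4))
cv2.imwrite("pics/e.png",cv2.resize(s["color"][130:280,175:375],None,fx=4,fy=4,interpolation=cv2.INTER_CUBIC))
```

```text
[0.52130462 0.04471892 0.08871512] [3.14027190e+00 2.24785412e-03 2.62087162e+00]
[ 0.04639291  2.20285113 13.36171462] [-0.0017  0.0006 -0.0014  0.0005  0.      0.0012]
```

View pics/e.png

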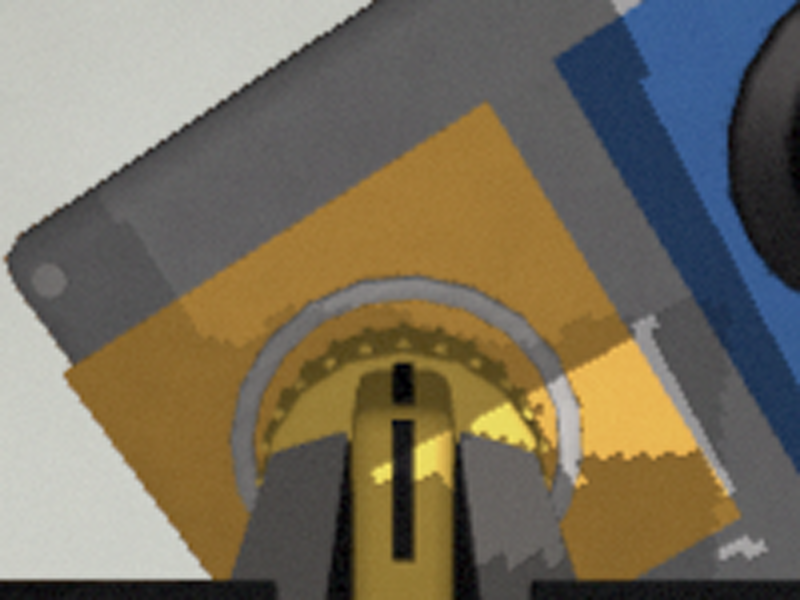

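The view shows the knob centred in the ring, with its pointer at the same pixels as before the descent, so it hasn't slipped in the grip. The last push raised the force to about 13 N with almost no further travel, so it is at the stop. I'll hand it in.

```bash
python3 -c "
from bench import robot, eyes, job, get_obs
print(job.close_job())"
```

```text
the job is handed in; nothing more can be done
None
```

I put the yellow knob on the open yellow shaft with its pointer over the flat, pressed it to the spring stop at about 13 N, and handed the job in still gripped and pressed; the hand-in returned no verdict.

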